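# Stand up the fallen guide bush and hold the bore probe in it

## Task

One of the three flanged guide bushes in the inspection lane has tipped over: stand it back upright on its square flange in its own gap of the lane and let go of it. Then take the bore probe out of its stand by the handle and lower its stem into that bush from above, without touching the bush, until the dark window band near the stem's tip is halfway down the bore. Finish while holding the probe there, upright and still, centred in the bore and clear of the wall all round; do not shift the standing bushes.

Things in the scene. Friction and masses are not known exactly. Their poses are not given: they have to be found in the camera images.
- lane: Fixed aluminium channel on the bench, 374 mm long (its y), 70 mm wide (x; -x faces the robot). Channel floor 16 mm above the bench, 58 mm wide between two lips 6 mm thick that rise to 20 mm above the bench. Origin: centre of its underside; z up. Three bushes in a row in it, about 140 mm apart.
- bush: The tipped bush: steel, square flange 48x48x12 mm, round body 40 mm across up to 62 mm height, bore 28 mm right through; 0.2 kg. Origin: centre of the flange underside; z along the bore to the round end. Starts lying along the lane, round end to the left (lane +y), 4.6 degrees lower; origin 41 mm above the bench. Set on its flange edge within 25 degrees of upright it rocks upright on release.
- bush_mid (a point): Point on the bore's axis of the tipped bush halfway down the bore, 31 mm from the flange's underside; axes as bush.
- bush_a: A standing bush like bush, on its flange in the lane (origin: centre of the flange's underside). Must stay as it is.
- bush_b: A second standing bush, as bush_a.
- probe: Cordless bore probe, 160 mm: steel stem 18 mm across, 70 mm long; above it a black grooved handle with bright ends, 32 mm across, 90 mm long; about 0.16 kg. Origin: centre of the stem's tip; z up the stem. Starts upright in its stand, its shoulder on the stand's top (handle 78 to 168 mm above the bench).
- probe_window (a point): Centre of the dark window band of the probe, on the stem's axis, 12 mm above the tip; axes as probe.
- probe_stand: Fixed stand of the probe: base 74x74x10 mm, square aluminium post 44x44 mm, its top 78 mm above the bench, hole 22 mm in diameter right through. Origin: centre of its underside.
Mind the look-alikes: they are no part of the job. What is shaped like the bush but blue is not meant.

How it is judged:
By the outcome, as a careful person would: the job done as asked, in the order asked, and still so for the second after the job is handed in, while the arm keeps its last pose, push and grip.
It also fails if it takes over 64 s, if anything falls off the work surface, if the arm or the gripper's body presses on something with over 40 N, if the wrist force passes 120 N, or if a joint passes its speed limit or range.

## Robot

A 6-joint arm with a two-finger parallel gripper is mounted at the origin on a cart in front of the work surface, level with it; the furniture and walls round the work are solid. World frame = base frame: x ahead of the robot, y to its left, z up, the work surface at z = 0. Lengths are in m, angles in rad, forces in N, time in s.
With the tool pointing down it reaches from about 0.275 to 0.975 m from the base axis. Payload 8.4 kg.
Tool frame: the origin (TCP) lies on the mounting face of the last link; the fingertips stand 190 mm ahead of it and the grasp point (between the pads) lies 171 mm ahead of it; z points along the fingers, y is the line along which they close (so a half turn about z gives the same grasp; the last joint's range is limited). The gripper opens to 92 mm and grips with 3 to 60 N. Pads are 20 mm wide; open, the fingers measure 128 mm over their backs; the gripper's body (75 mm by 189 mm) begins 69 mm behind the grasp point.
Start: joints at [-1.146, 0.353, 1.633, -0, 1.155, -0.002], TCP at [0.259, -0.569, 0.405] pointing down, gripper open.
Joint ranges: [-2.63, 2.63], [-0.92, 2.1], [0.06, 2.66], [-1.3, 4.44], [0, 2.69], [-3.02, 3.02]. Speed limits (rad/s): [2.22, 2.22, 2.79, 3.14, 3.14, 3.14].

## Interface

Orientations are given as a 3x3 rotation matrix whose columns are the frame's x, y, z axes.
In Python, from workcell import manip, imaging gives the robot as it stands.
- The arm moves only by the shell command python3 -m inch 'ROWS' [FORCE]. ROWS is JSON, a list of rows, each a list of 5 numbers: the shift along the tool's x, y, z in units of 30 mm (1.0 is 30 mm), then the turn about the tool's z in units of 8 degrees (1.0 is 8 degrees), then the closure, from 0 (fully open) to 1 (shut). In form: [[dx, dy, dz, roll, jaw], ...]. A call has 1 to 20 rows; each row shifts and turns the commanded pose from where the row before left it, along the tool's axes as they then stand; what a row does not reach is not made up. A row lasts 1/8 s, in which the tool goes at most 62.5 mm and 10.7 degrees, less where a joint would pass 70% of its speed; a pose out of reach is approached as far as the arm can. A call is refused whole if a number of a shift passes 1 or a number of a turn 1, either way. A call with a gripper value outside its range is refused whole. The fingers move at their own pace and stop on an object; FORCE is the grip in N (left out, the last holds). Time passes only in rows, so rows that do not move let the fingers close. It gives the time, the measured TCP pose, the force, the opening and the grip force at its end, in the units of the state.
- manip.state(): the state, without advancing time (a new reading comes with each control period).
- imaging.camera(name): name is "scene" or "side" or "wrist"; returns the picture (480x640x3 uint8, red, green, blue); there is no depth.
- imaging.camera_params(name): a dict with "K" (3x3 intrinsics, pixels), "R" (3x3) and "t" (3): a world point X has camera coordinates R X + t; the wrist camera has in their place "T_tool_cam" (4x4, takes a point from camera to tool coordinates, whose origin is the TCP and whose axes are the flange's). Camera axes: x right, y down, z forward; pixel columns grow to the right and rows downward; lengths in m; the calibration is good to about 2 mm. The wrist camera is an equidistant fisheye: a pixel r from the principal point sees the ray r / f radians off the axis. A picture is of the moment at which its call begins: read the wrist's pose just before it. camera_params takes no time and is no camera call.
- manip.sign_off(): hands the job in; it is judged then, once.
The state is a dict: "time": time; "q": joint angles; "qvel": joint speeds; "joint_efforts": joint torques, N m; "position": TCP position; "ee_rot": TCP orientation; "contact_force": force on the tool from outside, world axes, zero at the start; "wrist_torque": the same for the moment, N m; "opening": finger opening in m; "finger_force": force on a finger pad.
Only numpy, scipy, OpenCV 4.12 (cv2) and the standard library are available. Lean on these libraries where they do the work, as an engineer would, in place of code of your own. Each camera call takes 0.05 s, during which the arm holds its last target. There are 200 camera calls.

## Working session

There is one attempt and no reset: what is moved stays moved. The work goes in short steps, Python scripts to look and compute and a shell command to move; the robot and the scene stay as the last step left them, time stands still between calls to the robot, and variables do not carry over. Pictures are saved under pics/ and viewed, at most 10 in all, crops included, and the job is handed in when it is done.

```bash
mkdir -p pics; ls
python3 - <<'E'
from workcell import manip, imaging
import cv2, numpy as np
s=manip.state(); print(s)
for n in ["scene","side","wrist"]:
    im=imaging.camera(n); cv2.imwrite(f"pics/{n}0.png",im[:,:,::-1]); print(n,imaging.camera_params(n))
E
```

```text
pics
{'time': 0.0, 'q': array([-1.14641234e+00,  3.53652396e-01,  1.63411434e+00,  8.59373360e-06,
        1.15518599e+00, -2.37700712e-03]), 'qvel': array([-0.00109265,  0.00045916, -0.00125233, -0.00046682, -0.00026033,
       -0.00105614]), 'joint_efforts': array([ 5.78232957e-04, -5.93843293e+01, -3.34217513e+01,  6.97658001e-02,
        2.33654649e-02, -1.61261582e-04]), 'position': array([ 0.25862486, -0.56873388,  0.40396933]), 'ee_rot': array([[ 9.10312666e-01,  4.13920939e-01, -5.52855828e-04],
       [ 4.13921308e-01, -9.10311818e-01,  1.24265634e-03],
       [ 1.10902874e-05, -1.36004462e-03, -9.99999075e-01]]), 'contact_force': array([-0.92279393,  0.28650162, -0.42274036]), 'wrist_torque': array([-0.03057771, -0.00859414, -0.01244259]), 'finger_force': 0.0, 'opening': 0.09195300004770374}
scene {'K': array([[472.71831001,   0.        , 324.49438181],
       [  0.        , 472.71831001, 236.34986248],
       [  0.        ,   0.        ,   1.        ]]), 'R': array([[ 0.80699792, -0.59047139,  0.00989405],
       [-0.25471563, -0.36313774, -0.89624267],
       [ 0.53279856
[... 273 characters left out ...]
8, -0.36341171,  0.00914296],
       [-0.15550833,  0.37565064, -0.91362123],
       [ 0.3285861 , -0.85253652, -0.40646359]]), 't': array([0.42273328, 0.12398751, 0.71523274])}
wrist {'K': array([[371.64829954,   0.        , 322.66237288],
       [  0.        , 371.64829954, 235.89297926],
       [  0.        ,   0.        ,   1.        ]]), 'T_tool_cam': array([[ 6.42190760e-04, -9.61023272e-01, -2.76466739e-01,
         7.68930100e-02],
       [ 9.99999780e-01,  6.62909388e-04,  1.85167640e-05,
         7.54229989e-04],
       [ 1.65477356e-04, -2.76466691e-01,  9.61023487e-01,
         1.91934118e-02],
       [ 0.00000000e+00,  0.00000000e+00,  0.00000000e+00,
         1.00000000e+00]])}
```

View pics/scene0.png

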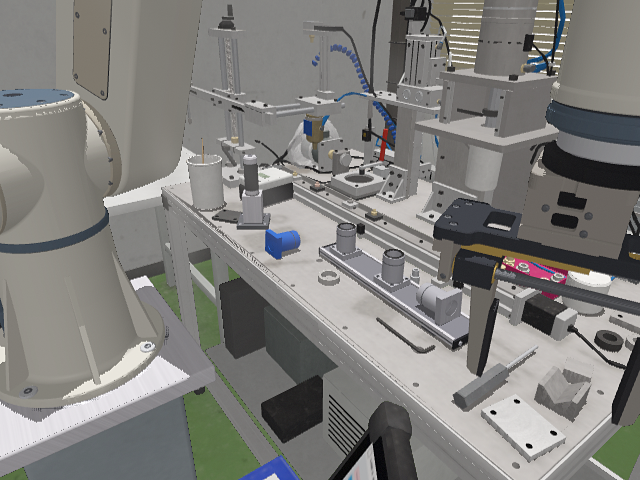

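View pics/side0.png

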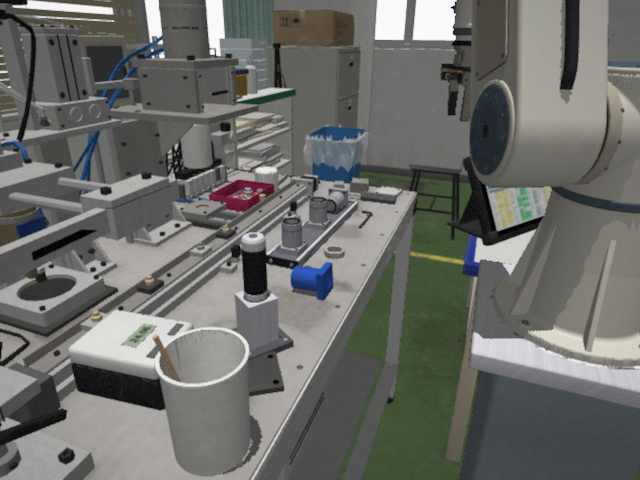

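The scene view shows the tipped bush at about (440,300), the standing bushes with tops at (346,226) and (393,252), and the probe at (250,190). In the side view the standing bush tops are at (292,220) and (319,201), the tipped bush is at (337,201), and the probe is at (255,270). The blue bush is the decoy.

```bash
cat > h.py <<'E'
import numpy as np, cv2
from workcell import manip, imaging
P={n:imaging.camera_params(n) for n in("scene","side","wrist")}
def ray(n,uv,pose=None):
    p=P[n];u=np.array(uv,float)
    if n!="wrist":
        R,t=p["R"],p["t"];d=R.T@np.linalg.inv(p["K"])@[u[0],u[1],1]
        return -R.T@t,d/np.linalg.norm(d)
    K=p["K"];x=(u-K[:2,2])/K[0,0];r=np.linalg.norm(x)
    d=np.r_[x/r*np.sin(r),np.cos(r)] if r>1e-9 else np.array([0,0,1.])
    T=p["T_tool_cam"];pos,R=pose
    return pos+R@T[:3,3],R@T[:3,:3]@d
def proj(n,X,pose=None):
    p=P[n];K=p["K"]
    if n!="wrist":
        c=p["R"]@X+p["t"];return (K@(c/c[2]))[:2]
    pos,R=pose;T=p["T_tool_cam"];c=T[:3,:3].T@(R.T@(np.array(X)-pos)-T[:3,3])
    th=np.arctan2(np.hypot(c[0],c[1]),c[2]);return K[:2,2]+K[0,0]*th*c[:2]/(np.hypot(c[0],c[1])+1e-12)
def tri(rays):
    A=[];b=[]
    for o,d in rays:
        M=np.eye(3)-np.outer(d,d);A.append(M);b.append(M@o)
    A=np.vstack(A);b=np.hstack(b);X=np.linalg.lstsq(A,b,rcond=None)[0]
    return X,np.linalg.norm(A@X-b)
def plane(r,z): o,d=r;return o+d*(z-o[2])/d[2]
def shot(n,name):
    s=manip.state();im=imaging.camera(n)[:,:,::-1].copy();cv2.imwrite(f"pics/{name}.png",im)
    np.savez(f"pics/{name}.npz",pos=s["position"],R=s["ee_rot"]);return im,(s["position"],s["ee_rot"])
def pose(name):
    z=np.load(f"pics/{name}.npz");return z["pos"],z["R"]
E
python3 - <<'E'
from h import *
for k,a,b in [("probe top",(250,156),(254,238)),("A",(346,226),(292,220)),("B",(393,252),(319,201)),("tip",(440,300),(337,201))]:
    print(k,*tri([ray("scene",a),ray("side",b)]))
E
```

```text
probe top [0.4393276  0.25338764 0.16443672] 0.001017186107778822
A [ 0.50565834 -0.01966444  0.07709282] 0.001476356715671921
B [ 0.50277795 -0.15654583  0.07538135] 0.003334018506523844
tip [ 0.49964589 -0.27533731  0.03780991] 0.004138604446794717
```

```bash
python3 -m inch '[[0.98,-0.53,0,0,0],[0.98,-0.53,0,0,0],[0.98,-0.53,0,0,0],[0.98,-0.53,0,0,0],[0.98,-0.53,0,0,0],[0.98,-0.53,0,0,0],[0.98,-0.53,0,0,0],[0.98,-0.53,0,0,0],[0.98,-0.53,0,0,0],[0.98,-0.53,0,0,0],[0.98,-0.53,0,0,0],[0.98,-0.53,0,0,0]]' && python3 -m inch '[[0,0,0,-1,0],[0,0,0,-1,0],[0,0,0,-1,0],[0,0,0,-1,0],[0,0,0,-1,0],[0,0,0,-1,0],[0,0,0,-1,0],[0,0,0,-1,0],[0,0,0,-0.2,0],[0,0,0,0,0],[0,0,0,0,0]]'
python3 - <<'E'
from h import *
shot("wrist","w1"); shot("scene","s1")
E
```

```text
time: 1.65
position: [0.5014, -0.2482, 0.4045]
ee_rot: [[0.91, 0.414, -0.0], [0.414, -0.91, 0.0], [-0.0, -0.0, -1.0]]
contact_force: [-0.5, -0.0, -0.2]
opening: 0.0917
finger_force: 0.0
time: 3.02
position: [0.5009, -0.2492, 0.4046]
ee_rot: [[0.001, 1.0, -0.0], [1.0, -0.001, 0.0], [0.0, -0.0, -1.0]]
contact_force: [-0.4, -0.2, 0.2]
opening: 0.092
finger_force: 0.0
```

View pics/w1.png

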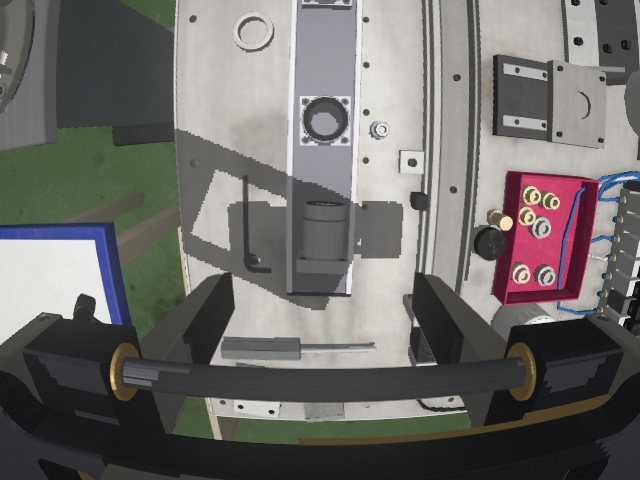

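The wrist view has up = +y and right = +x. The tipped bush spans its round end (304..346, 202) to its flange (297..352, 258..272). The lane end is at v≈295 and the standing bush B's top is at about (325,119). I'll enlarge this view for exact pixel positions.

Run:
```python
from h import *
im=cv2.imread("pics/w1.png")[80:310,240:400]
im=cv2.convertScaleAbs(im,alpha=1.6)
im=cv2.resize(im,None,fx=2.6,fy=2.6,interpolation=cv2.INTER_CUBIC)
s=cv2.imread("pics/s1.png")[190:360,310:490]; s=cv2.resize(s,(380,359),interpolation=cv2.INTER_CUBIC)
o=np.zeros((598,800,3),np.uint8);o[:im.shape[0],:416]=im[:598];o[:359,418:798]=s;cv2.imwrite("pics/c1.png",o)
```

```text
(no output)
```

View pics/c1.png

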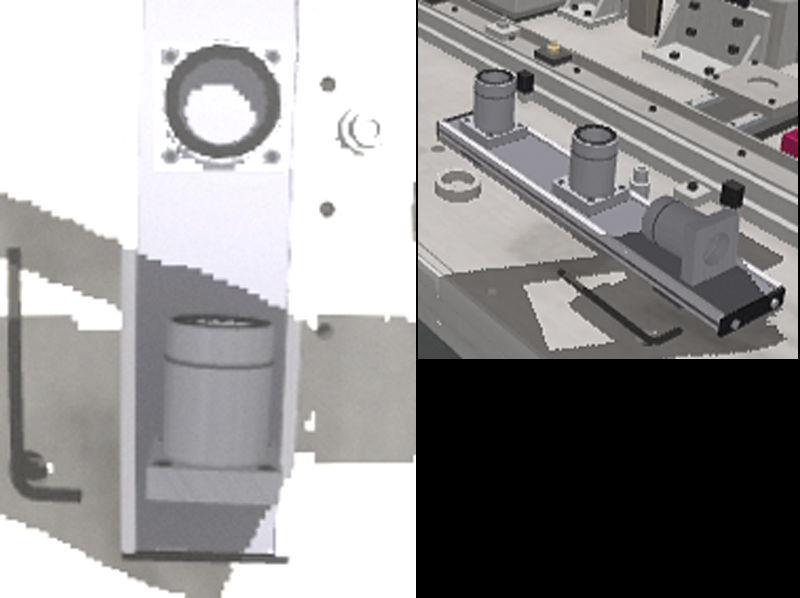

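Run:
```python
from h import *
p=pose("w1")
def W(c,z): print(c,z,plane(ray("wrist",(c[0]/2.6+240,c[1]/2.6+80),p),z).round(4))
print("flange top under edge");W((147,500),.065);W((281,500),.065)
print("flange top front edge");W((147,470),.064);W((281,470),.064)
print("body sides");W((163,345),.037);W((274,345),.037);W((165,440),.04);W((271,440),.04)
print("round end top");W((220,316),.056)
print("B top");W((222,101),.078)
print("lane end / lips");W((121,556),.02);W((287,558),.02);W((122,280),.02)
# scene/side combo for height check of B top and bush end
```

```text
flange top under edge
(147, 500) 0.065 [ 0.4759 -0.2995  0.065 ]
(281, 500) 0.065 [ 0.5237 -0.2995  0.065 ]
flange top front edge
(147, 470) 0.064 [ 0.4761 -0.2885  0.064 ]
(281, 470) 0.064 [ 0.5235 -0.2885  0.064 ]
body sides
(163, 345) 0.037 [ 0.4809 -0.2492  0.037 ]
(274, 345) 0.037 [ 0.5219 -0.2492  0.037 ]
(165, 440) 0.04 [ 0.4813 -0.2851  0.04  ]
(271, 440) 0.04 [ 0.5212 -0.2851  0.04  ]
round end top
(220, 316) 0.056 [ 0.5019 -0.2348  0.056 ]
B top
(222, 101) 0.078 [ 0.5024 -0.1615  0.078 ]
lane end / lips
(121, 556) 0.02 [ 0.4609 -0.3427  0.02  ]
(287, 558) 0.02 [ 0.5301 -0.3435  0.02  ]
(122, 280) 0.02 [ 0.4645 -0.2274  0.02  ]
```

```bash
python3 -m inch '[[0.04,0,0.6,0.22,0],[0,0,0.8,0,0],[0,0,0.8,0,0],[0,0,0.8,0,0],[0,0,0.8,0,0],[0,0,0.8,0,0],[0,0,0.7,0,0],[0,0,0.5,0,0],[0,0,0.35,0,0],[0,0,0.2,0,0],[0,0,0,0,0],[0,0,0,0,0]]' && python3 -m inch '[[0,0,0,0,0.5],[0,0,0,0,0.5],[0,0,0,0,0.5],[0,0,0,0,0.65],[0,0,0,0,0.65],[0,0,0,0,0.65],[0,0,0,0,0.65],[0,0,0,0,0.65]]' 8
python3 - <<'E'
from h import *
shot("scene","s2");
E
```

```text
time: 4.62
position: [0.5011, -0.2481, 0.2147]
ee_rot: [[0.03, 1.0, 0.001], [1.0, -0.03, -0.0], [-0.0, 0.001, -1.0]]
contact_force: [0.5, 0.7, -1.0]
opening: 0.092
finger_force: 0.0
time: 5.62
position: [0.5009, -0.248, 0.2142]
ee_rot: [[0.03, 1.0, 0.0], [1.0, -0.03, -0.0], [-0.0, 0.0, -1.0]]
contact_force: [1.8, -0.5, 0.5]
opening: 0.039
finger_force: 8.0
```

Gripped at 39–40 mm. Now the first half of the arc.

```bash
python3 -m inch '[[-0.11,0,-0.22,0,0.65],[-0.12,0,-0.21,0,0.65],[-0.17,0,-0.2,0,0.65],[-0.18,0,-0.18,0,0.65],[-0.21,0,-0.15,0,0.65],[-0.22,0,-0.13,0,0.65],[0,0,0,0,0.65],[0,0,0,0,0.65]]'
python3 - <<'E'
from h import *
s,_=shot("scene","s3")
s=s[170:370,340:540];cv2.imwrite("pics/c3.png",cv2.resize(s,(600,600),interpolation=cv2.INTER_CUBIC))
E
```

```text
time: 6.68
position: [0.4998, -0.2782, 0.2467]
ee_rot: [[0.03, 1.0, -0.0], [1.0, -0.03, 0.0], [0.0, -0.0, -1.0]]
contact_force: [0.2, 0.7, -1.9]
opening: 0.0387
finger_force: 8.0
```

View pics/c3.png

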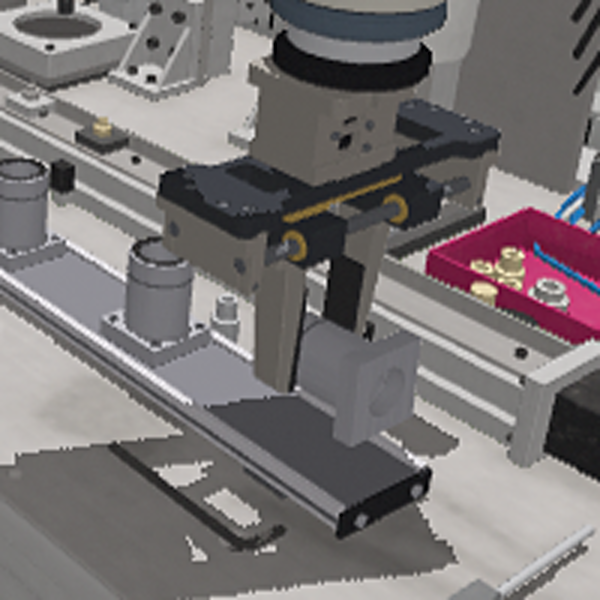

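The bush came up level in the grip instead of pivoting. I'll raise it a little and ease the grip so it swings down under its own weight.

```bash
python3 -m inch '[[0,0,-0.2,0,0.65],[0,0,-0.2,0,0.65],[0,0,0,0,0.65],[0,0,0,0,0.65]]' 5
python3 - <<'E'
from h import *
a,_=shot("scene","s4")
E
python3 -m inch '[[0,0,0,0,0.65],[0,0,0,0,0.65],[0,0,0,0,0.65],[0,0,0,0,0.65]]' 3.5
python3 - <<'E'
from h import *
b,_=shot("scene","s5");a=cv2.imread("pics/s4.png")
f=lambda s:cv2.resize(s[230:350,410:510],(400,480),interpolation=cv2.INTER_CUBIC)
cv2.imwrite("pics/c5.png",np.hstack([f(a),f(b)]))
E
```

```text
time: 7.22
position: [0.5, -0.2783, 0.259]
ee_rot: [[0.03, 1.0, 0.0], [1.0, -0.03, -0.0], [-0.0, 0.0, -1.0]]
contact_force: [0.6, -0.5, -2.0]
opening: 0.039
finger_force: 5.0
time: 7.78
position: [0.5, -0.2783, 0.2588]
ee_rot: [[0.03, 1.0, -0.0], [1.0, -0.03, 0.0], [0.0, -0.0, -1.0]]
contact_force: [-0.1, -0.2, -1.6]
opening: 0.039
finger_force: 3.5
```

View pics/c5.png

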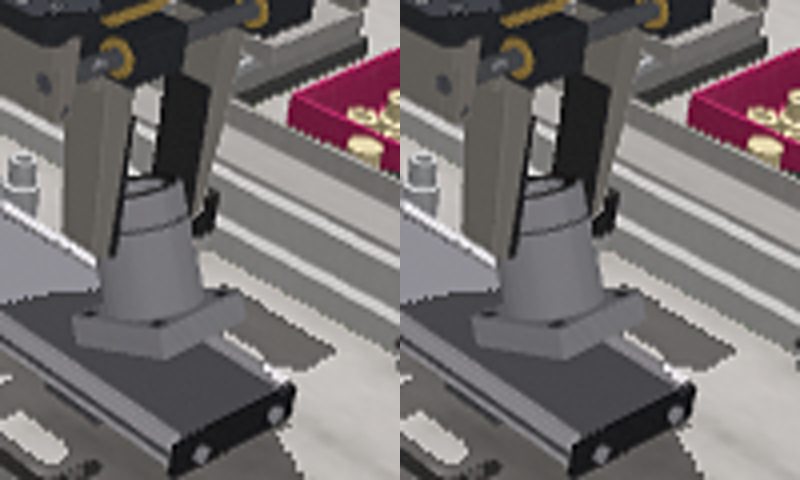

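At 5 N the bush swung to within about 12° of upright, flange down. Next I move it to its slot and lower it onto its flange edge.

```bash
python3 -m inch '[[-0.15,0,0,0,0.65],[-0.15,0,0,0,0.65],[0,0,0,0,0.65],[0,0,0.1,0,0.65],[0,0,0.1,0,0.65],[0,0,0.06,0,0.65],[0,0,0,0,0.65],[0,0,0,0,0.65]]' 4;  python3 -m inch '[[0,0,0.04,0,0.65],[0,0,0.04,0,0.65],[0,0,0,0,0.65],[0,0,0,0,0.65]]' 3
python3 - <<'E'
from h import *
shot("scene","s6");shot("side","d6")
a=cv2.imread("pics/s6.png");b=cv2.imread("pics/d6.png")
cv2.imwrite("pics/c6.png",np.hstack([cv2.resize(a[230:350,410:510],(400,480),interpolation=cv2.INTER_CUBIC),cv2.resize(b[150:246,290:370],(400,480),interpolation=cv2.INTER_CUBIC)]))
E
```

```text
time: 8.82
position: [0.4998, -0.2874, 0.2513]
ee_rot: [[0.03, 1.0, 0.0], [1.0, -0.03, -0.0], [-0.0, 0.0, -1.0]]
contact_force: [-1.3, -1.1, 3.5]
opening: 0.0393
finger_force: 4.0
time: 9.32
position: [0.4997, -0.2873, 0.2486]
ee_rot: [[0.03, 1.0, 0.0], [1.0, -0.03, 0.0], [0.0, 0.0, -1.0]]
contact_force: [-0.4, -0.4, 2.5]
opening: 0.0391
finger_force: 3.0
```

View pics/c6.png

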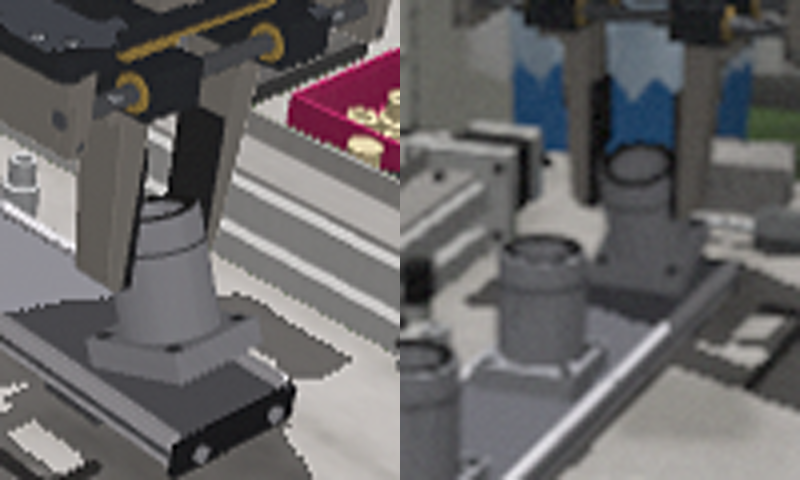

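```bash
python3 -m inch '[[-0.1,0,0,0,0.65],[-0.1,0,0,0,0.65],[0,0,0,0,0.65],[0,0,0,0,0.45],[0,0,0,0,0.2],[0,0,0,0,0],[0,0,0,0,0],[0,0,0,0,0],[0,0,0,0,0]]' && python3 -m inch '[[0,0,-0.5,0,0],[0,0,-1,0,0],[0,0,-1,0,0],[0,0,-1,0,0],[0,0,-1,0,0],[0,0,-0.5,0,0],[0,0,0,0,0],[0,0,0,0,0]]'
python3 - <<'E'
from h import *
a,p=shot("wrist","w7");b,_=shot("scene","s7")
c=cv2.resize(a[60:310,240:400],(384,600),interpolation=cv2.INTER_CUBIC)
c=cv2.convertScaleAbs(c,alpha=1.3)
d=cv2.resize(b[215:355,330:470],(416,416),interpolation=cv2.INTER_CUBIC)
o=np.zeros((600,800,3),np.uint8);o[:,:384]=c;o[:416,384:]=d;cv2.imwrite("pics/c7.png",o)
E
```

```text
time: 10.55
position: [0.4996, -0.2933, 0.2487]
ee_rot: [[0.03, 1.0, 0.0], [1.0, -0.03, -0.0], [-0.0, 0.0, -1.0]]
contact_force: [-0.4, 0.2, -0.3]
opening: 0.0917
finger_force: 0.0
time: 11.55
position: [0.4992, -0.2931, 0.3977]
ee_rot: [[0.03, 1.0, -0.001], [1.0, -0.03, 0.001], [0.001, -0.001, -1.0]]
contact_force: [0.5, -0.2, -0.0]
opening: 0.0922
finger_force: 0.0
```

View pics/c7.png

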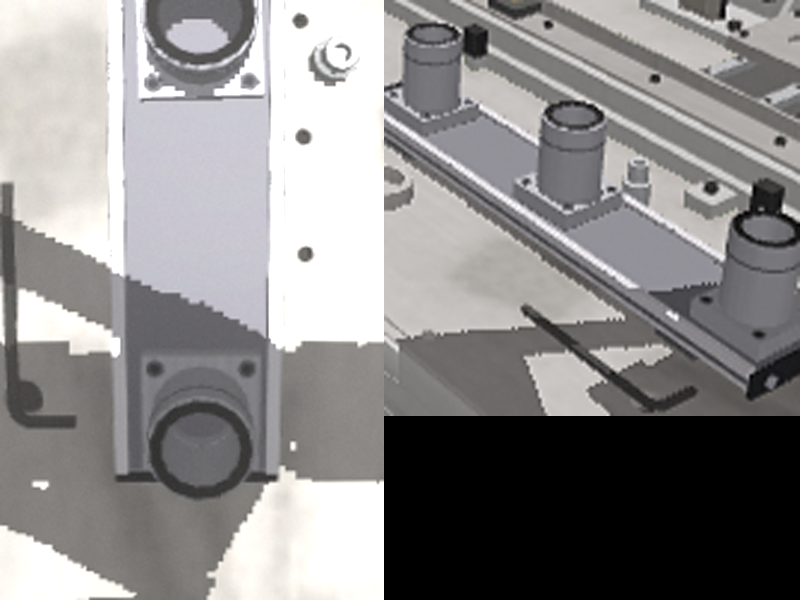

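The bush is standing. In the crop its top rim centre is about (200,449), the flange's +y edge is at v≈352 and its screws are at (154,369) and (247,369). The other two bushes are untouched. I'll measure where it stands.

Run:
```python
from h import *
p=pose("w7")
def W(c,z): print(c,z,plane(ray("wrist",(c[0]/2.4+240,c[1]/2.4+60),p),z).round(4))
W((200,449),.078);W((148,449),.078);W((253,449),.078);W((200,402),.078);W((200,498),.078)
print("screws");W((154,369),.028);W((247,369),.028)
print("flange edge");W((142,353),.028);W((263,351),.028)
print("end");W((115,478),.02);W((280,478),.02)
print("B edge");W((140,97),.028);W((264,95),.028)
# scene ring centre of rim
print(tri([ray("scene",((766-384)*140/416+330,230*140/416+215)),ray("wrist",(200/2.4+240,449/2.4+60),p)]))
q=pose("w7"); print("proj probe top in wrist",proj("wrist",np.array([.439,.253,.165]),q))
```

```text
(200, 449) 0.078 [ 0.4981 -0.3122  0.078 ]
(148, 449) 0.078 [ 0.4797 -0.3117  0.078 ]
(253, 449) 0.078 [ 0.5169 -0.3128  0.078 ]
(200, 402) 0.078 [ 0.4986 -0.2951  0.078 ]
(200, 498) 0.078 [ 0.4976 -0.3308  0.078 ]
screws
(154, 369) 0.028 [ 0.4801 -0.2939  0.028 ]
(247, 369) 0.028 [ 0.5175 -0.295   0.028 ]
flange edge
(142, 353) 0.028 [ 0.4755 -0.2872  0.028 ]
(263, 351) 0.028 [ 0.5241 -0.2877  0.028 ]
end
(115, 478) 0.02 [ 0.4608 -0.3428  0.02  ]
(280, 478) 0.02 [ 0.5314 -0.3448  0.02  ]
B edge
(140, 97) 0.028 [ 0.4786 -0.1854  0.028 ]
(264, 95) 0.028 [ 0.5265 -0.186   0.028 ]
(array([ 0.497594  , -0.31228535,  0.07603625]), np.float64(0.0010345359597243276))
proj probe top in wrist [ 245.31495553 -287.02600819]
```

It is upright: rim and flange centres agree at (0.498, −0.312). That is about 10 mm towards the lane end, so I'll slide it gently to its 140 mm pitch at y ≈ −0.300.

```bash
python3 -m inch '[[-0.33,0.02,0.5,0,0],[-0.3,0,0.8,0,0],[0,0,0.8,0,0],[0,0,0.8,0,0],[0,0,0.8,0,0],[0,0,0.8,0,0],[0,0,0.6,0,0],[0,0,0.3,0,0],[0,0,0.16,0,0],[0,0,0,0,0.4],[0,0,0,0,0.4],[0,0,0,0,0.65],[0,0,0,0,0.65],[0,0,0,0,0.65],[0,0,0,0,0.65],[0,0,0,0,0.65]]' 8 && python3 -m inch '[[0.1,0,0,0,0.65],[0.1,0,0,0,0.65],[0.1,0,0,0,0.65],[0.08,0,0,0,0.65],[0,0,0,0,0.65],[0,0,0,0,0.65],[0,0,0,0,0.45],[0,0,0,0,0.2],[0,0,0,0,0],[0,0,0,0,0],[0,0,0,0,0]]' && python3 -m inch '[[0,0,-0.5,0,0],[0,0,-1,0,0],[0,0,-1,0,0],[0,0,-1,0,0],[0,0,-1,0,0],[0,0,-1,0,0],[0.33,0,0,0,0],[0.33,0,0,0,0],[0,0,0,0,0],[0,0,0,0,0]]'
python3 - <<'E'
from h import *
shot("wrist","w8")
E
```

```text
time: 13.65
position: [0.4995, -0.3122, 0.232]
ee_rot: [[0.03, 1.0, -0.0], [1.0, -0.03, 0.0], [0.0, -0.0, -1.0]]
contact_force: [-0.5, 1.2, 2.5]
opening: 0.0388
finger_force: 8.0
time: 15.02
position: [0.4999, -0.3008, 0.2318]
ee_rot: [[0.03, 1.0, -0.0], [1.0, -0.03, 0.0], [0.0, -0.0, -1.0]]
contact_force: [0.4, 1.0, -0.3]
opening: 0.0865
finger_force: 0.0
time: 16.27
position: [0.5004, -0.2808, 0.396]
ee_rot: [[0.029, 1.0, -0.001], [1.0, -0.029, 0.001], [0.001, -0.001, -1.0]]
contact_force: [0.3, 0.3, -0.6]
opening: 0.0915
finger_force: 0.0
```

```bash
python3 -m inch '[[0.99,-0.143,0,0,0],[0.99,-0.143,0,0,0],[0.99,-0.143,0,0,0],[0.99,-0.143,0,0,0],[0.99,-0.143,0,0,0],[0.99,-0.143,0,0,0],[0.99,-0.143,0,0,0],[0.99,-0.143,0,0,0],[0.99,-0.143,0,0,0],[0.99,-0.143,0,0,0],[0.99,-0.143,0,0,0],[0.99,-0.143,0,0,0],[0.99,-0.143,0,0,0],[0.99,-0.143,0,0,0],[0.99,-0.143,0,0,0],[0.99,-0.143,0,0,0],[0.99,-0.143,0,0,0],[0.97,-0.14,0,0,0],[0,0,0,0,0],[0,0,0,0,0]]'
python3 - <<'E'
from h import *
a,p=shot("wrist","w9"); print(p[0],proj("wrist",np.array([.439,.253,.165]),p))
for n in("w7","w8"):
    im=cv2.imread(f"pics/{n}.png",0);pp=pose(n);y0=-.312 if n=="w7" else -.3005
    c=proj("wrist",np.array([.498,y0,.078]),pp);x,y=c.astype(int);print(n,c)
    np.save(f"pics/{n}c.npy",im[y-40:y+40,x-40:x+40])
    m=(im<60).astype(np.uint8);cs,h=cv2.findContours(m,cv2.RETR_CCOMP,cv2.CHAIN_APPROX_NONE)
    for k in cs:
        if len(k)>60:
            e=cv2.fitEllipse(k)
            if np.hypot(*(np.array(e[0])-c))<12: print(e,plane(ray("wrist",e[0],pp),.078).round(4))
t=cv2.imread("pics/w8.png");pp=pose("w8");x,y=proj("wrist",np.array([.498,-.3005,.078]),pp).astype(int)
o=np.hstack([a[:,80:560][:,:],np.zeros((480,0,3),np.uint8)]);z=cv2.resize(t[y-40:y+40,x-40:x+40],(320,320),interpolation=cv2.INTER_CUBIC)
o=np.zeros((480,800,3),np.uint8);o[:,:480]=a[:,80:560];o[:320,480:]=cv2.convertScaleAbs(z,alpha=1.4);cv2.imwrite("pics/c9.png",o);print(x,y)
E
```

```text
time: 18.82
position: [0.4393, 0.2546, 0.3965]
ee_rot: [[0.029, 1.0, -0.001], [1.0, -0.029, -0.001], [-0.001, -0.001, -1.0]]
contact_force: [-1.2, 0.3, 0.1]
opening: 0.092
finger_force: 0.0
[0.43931408 0.25455554 0.39654195] [323.49605165 263.060152  ]
w7 [323.21019928 246.8243434 ]
((323.1727600097656, 247.0520782470703), (39.2970085144043, 41.759212493896484), 88.93424987792969) [ 0.498  -0.3122  0.078 ]
((323.4655456542969, 247.00686645507812), (31.841203689575195, 33.56068801879883), 94.548095703125) [ 0.4982 -0.3122  0.078 ]
w8 [321.80953391 248.34115906]
((321.4471435546875, 252.76211547851562), (42.2671012878418, 64.05208587646484), 82.29203796386719) [ 0.4976 -0.3044  0.078 ]
((323.4456787109375, 248.27256774902344), (31.795095443725586, 34.0428581237793), 90.2459487915039) [ 0.4994 -0.3005  0.078 ]
321 248
```

View pics/c9.png

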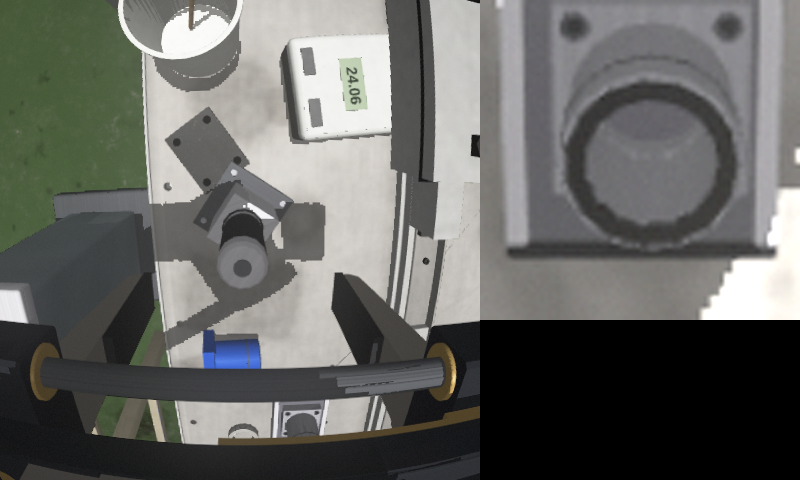

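The probe is seen from above: cap centre at full-image (322,268), the stand base turned diagonally behind it, the mug and the box clear. The bush bore is round and empty.

Run:
```python
from h import *
p=pose("w9")
for uv in [(322,268),(297,268),(347,268)]: print(plane(ray("wrist",uv,p),.168))
print(tri([ray("wrist",(322,268),p),ray("scene",(250,156)),ray("side",(254,238))]))
print(proj("scene",np.array([.438,.252,.168])),proj("side",np.array([.438,.252,.168])))
```

```text
[0.43803915 0.25095651 0.168     ]
[0.42295502 0.25135129 0.168     ]
[0.45311493 0.25049933 0.168     ]
(array([0.43876968, 0.2512753 , 0.16474244]), np.float64(0.002691885911040258))
[249.50893199 154.98742914] [254.98566548 234.7891111 ]
```

```bash
python3 -m inch '[[-0.12,-0.04,0.3,0,0],[0,0,0.6,0,0],[0,0,0.7,0,0],[0,0,0.6,0,0],[0,0,0.5,0,0],[0,0,0.3,0,0],[0,0,0,0,0],[0,0,0,0,0.5],[0,0,0,0,0.5],[0,0,0,0,0.5],[0,0,0,0,0.75],[0,0,0,0,0.75],[0,0,0,0,0.75],[0,0,0,0,0.75],[0,0,0,0,0.75]]' 25
python3 - <<'E'
from h import *
shot("scene","s10");shot("side","d10")
E
```

```text
time: 20.75
position: [0.438, 0.2515, 0.3069]
ee_rot: [[0.03, 1.0, 0.0], [1.0, -0.03, 0.0], [0.0, 0.0, -1.0]]
contact_force: [0.7, 0.1, 1.2]
opening: 0.0321
finger_force: 25.0
```

```bash
python3 -m inch '[[0,0,-0.2,0,0.75],[0,0,-0.3,0,0.75],[0,0,-0.4,0,0.75],[0,0,-0.4,0,0.75],[0,0,-0.4,0,0.75],[0,0,-0.4,0,0.75],[0,0,-0.4,0,0.75],[0,0,-0.4,0,0.75],[0,0,-0.4,0,0.75],[0,0,-0.3,0,0.75],[0,0,-0.2,0,0.75],[0,0,0,0,0.75],[0,0,0,0,0.75]]' 35
python3 - <<'E'
from h import *
from workcell import manip
shot("scene","s11");shot("side","d11")
s=manip.state();P=s["position"];print(P)
# gripped axis assumed under TCP: where handle bottom/stem tip should be
for z in (-.306+.007,-.306+.078): 
    X=np.r_[P[:2],P[2]+z];print(X,proj("scene",X),proj("side",X))
for im,n in ((cv2.imread("pics/s11.png"),"scene"),(cv2.imread("pics/d11.png"),"side")):
    u,v=proj(n,np.r_[P[:2],P[2]-.27]).astype(int);print(n,u,v)
    np.save(f"pics/{n}c.npy",[u,v])
a,b=[cv2.resize(cv2.imread(f"pics/{f}.png")[v-50:v+50,u-40:u+40],(400,500),interpolation=cv2.INTER_CUBIC) for f,(u,v) in (("s11",np.load("pics/scenec.npy")),("d11",np.load("pics/sidec.npy")))]
cv2.imwrite("pics/c11.png",np.hstack([a,b]))
E
```

```text
time: 22.48
position: [0.4379, 0.2514, 0.4205]
ee_rot: [[0.03, 1.0, -0.001], [1.0, -0.03, -0.0], [-0.0, -0.001, -1.0]]
contact_force: [-0.6, -1.1, -1.9]
opening: 0.0317
finger_force: 35.0
[0.43790166 0.25142278 0.42046575]
[0.43790166 0.25142278 0.12146575] [250.80659192 174.62958442] [256.78173842 266.39653113]
[0.43790166 0.25142278 0.19246575] [248.93362383 144.4587441 ] [254.42526692 217.08674622]
scene 250 162
side 255 246
```

```bash
python3 -m inch '[[-0.5,0.13,0,0,0.75],[-0.8,0.13,0,0,0.75],[-0.97,0.13,0,0,0.75],[-0.97,0.13,0,0,0.75],[-0.97,0.13,0,0,0.75],[-0.97,0.13,0,0,0.75],[-0.97,0.13,0,0,0.75],[-0.97,0.13,0,0,0.75],[-0.97,0.13,0,0,0.75],[-0.97,0.13,0,0,0.75],[-0.97,0.13,0,0,0.75],[-0.97,0.13,0,0,0.75],[-0.97,0.13,0,0,0.75],[-0.97,0.13,0,0,0.75],[-0.97,0.13,0,0,0.75],[-0.97,0.13,0,0,0.75],[-0.97,0.13,0,0,0.75],[-0.97,0.13,0,0,0.75],[-0.9,0.13,0,0,0.75],[-0.6,0.137,0,0,0.75]]' 35 && python3 -m inch '[[0,0,0,0,0.75],[0,0,0,0,0.75],[0,0,0,0,0.75]]'
python3 - <<'E'
from h import *
w,p=shot("wrist","w12");a,_=shot("scene","s12");b,_=shot("side","d12")
print(p[0])
for n in("scene","side"):print(n,[proj(n,np.array([p[0][0],p[0][1],z])).round(1) for z in (.121,.192,.078)], proj(n,np.array([.4996,-.3005,.078])).round(1))
u,v=proj("scene",np.array([.4996,-.3005,.12])).astype(int);A=cv2.resize(a[v-50:v+50,u-40:u+40],(400,500),interpolation=cv2.INTER_CUBIC);print(u-40,v-50)
u,v=proj("side",np.array([.4996,-.3005,.12])).astype(int);B=cv2.resize(b[v-50:v+50,u-40:u+40],(400,500),interpolation=cv2.INTER_CUBIC);print(u-40,v-50)
cv2.imwrite("pics/c12.png",np.hstack([A,B]))
E
```

```text
time: 25.08
position: [0.4992, -0.3019, 0.4206]
ee_rot: [[0.031, 1.0, -0.001], [1.0, -0.031, 0.0], [0.0, -0.001, -1.0]]
contact_force: [-1.1, -0.2, -1.1]
opening: 0.0314
finger_force: 35.0
time: 25.45
position: [0.4997, -0.2994, 0.4209]
ee_rot: [[0.029, 1.0, -0.0], [1.0, -0.029, 0.0], [0.0, -0.0, -1.0]]
contact_force: [-1.1, 0.9, -2.2]
opening: 0.0313
finger_force: 35.0
[ 0.49973226 -0.29939759  0.42091036]
scene [array([457.3, 263.6]), array([463.7, 221.7]), array([453.6, 287.2])] [454.1 287.6]
side [array([340.5, 164.8]), array([341.5, 135.6]), array([339.9, 181.8])] [340.  181.7]
417 214
300 115
```

View pics/c12.png

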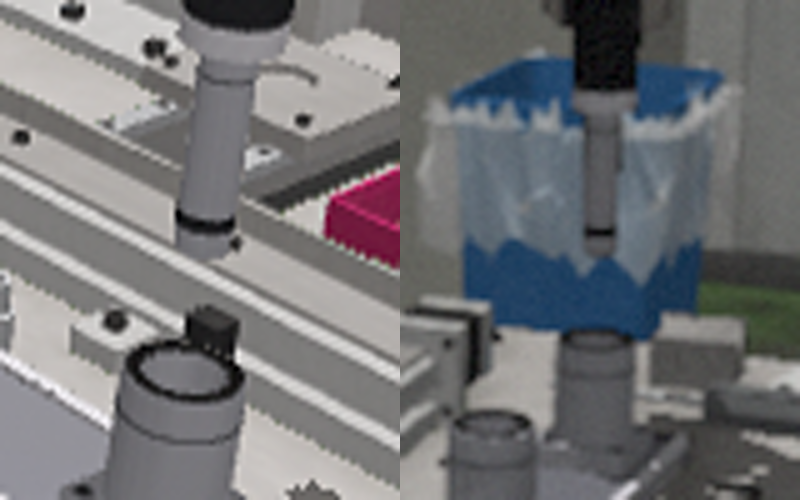

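Stem hangs vertically over the bush: tip at about (457,264) in the scene view and (340,166) in the side view, bush rim at (454,288) and (339.5,182). I'll refine the stem axis from its edges.

```bash
cat > e.py <<'E'
from h import *
def axis(n,img,P,zs,R=.009):
    g=cv2.imread(f"pics/{img}.png",1).astype(float); res=[]
    for z in zs:
        u,v=proj(n,np.r_[P[:2],z]); r=R*np.linalg.norm(proj(n,np.r_[P[:2],z])-proj(n,np.r_[P[:2],z]+P_[n]["R"][0]))/1
        xs=np.arange(u-r-5,u+r+5,.1);L=np.stack([cv2.remap(g[:,:,k].astype(np.float32),xs[None].astype(np.float32),np.full((1,len(xs)),v,np.float32),cv2.INTER_LINEAR)[0] for k in range(3)],1)
        G=np.abs(np.gradient(cv2.GaussianBlur(L,(1,11),3),axis=0)).sum(1)
        a=(xs<u-r+3)&(xs>u-r-3);b=(xs>u+r-3)&(xs<u+r+3)
        l=xs[a][G[a].argmax()];q=xs[b][G[b].argmax()];res.append((z,(l+q)/2-u,q-l,2*r))
    return np.array(res).round(2)
P_=P
E
python3 - <<'E'
from e import *
import h
p=pose("w12")[0]
# r: scale px/m by small step
def fix(n,X):
    return np.linalg.norm(proj(n,X+P[n]["R"][0]*1e-3)-proj(n,X))*1e3
for n,i in(("scene","s12"),("side","d12")):
    g=cv2.imread(f"pics/{i}.png").astype(np.float32)
    for z in np.arange(.127,.186,.007):
        X=np.r_[p[:2],z];u,v=proj(n,X);r=.009*fix(n,X);xs=np.arange(u-r-4,u+r+4,.1,dtype=np.float32)
        L=cv2.remap(g,xs[None],np.full((1,len(xs)),v,np.float32),cv2.INTER_LINEAR)[0]
        L=np.stack([np.convolve(np.pad(L[:,k],7,mode="edge"),np.ones(15)/15,"valid") for k in range(3)],1)
        G=np.abs(np.gradient(L,axis=0)).sum(1);a=np.abs(xs-(u-r))<2.5;b=np.abs(xs-(u+r))<2.5
        l=xs[a][G[a].argmax()];q=xs[b][G[b].argmax()];print(n,round(z,3),"du %.2f width %.1f exp %.1f  px/mm %.2f"%((l+q)/2-u,q-l,2*r,r/9))
    m=(cv2.cvtColor(g.astype(np.uint8),cv2.COLOR_BGR2GRAY)<60).astype(np.uint8)
    c=proj(n,np.array([.4996,-.3005,.078]))
    for k in cv2.findContours(m,cv2.RETR_CCOMP,cv2.CHAIN_APPROX_NONE)[0]:
        if len(k)>20 and np.hypot(*(np.array(cv2.fitEllipse(k)[0])-c))<6: print("rim",np.array(cv2.fitEllipse(k)[0])-c,cv2.fitEllipse(k)[1])
E
```

```text
scene 0.127 du -0.71 width 11.5 exp 11.7  px/mm 0.65
scene 0.134 du -1.63 width 10.9 exp 11.8  px/mm 0.65
scene 0.141 du -0.86 width 14.9 exp 11.8  px/mm 0.66
scene 0.148 du 0.07 width 10.0 exp 11.9  px/mm 0.66
scene 0.155 du 1.19 width 13.5 exp 11.9  px/mm 0.66
scene 0.162 du 0.07 width 10.5 exp 12.0  px/mm 0.66
scene 0.169 du -0.76 width 12.9 exp 12.0  px/mm 0.67
scene 0.176 du -1.29 width 13.5 exp 12.1  px/mm 0.67
scene 0.183 du 0.63 width 15.8 exp 12.1  px/mm 0.67
rim [ 0.85468864 -2.01837316] (16.73226547241211, 22.829444885253906)
rim [-0.57429695  0.42574915] (9.922806739807129, 19.11965560913086)
side 0.127 du -0.99 width 6.6 exp 7.4  px/mm 0.41
side 0.134 du -1.10 width 6.6 exp 7.4  px/mm 0.41
side 0.141 du -1.41 width 7.0 exp 7.4  px/mm 0.41
side 0.148 du -1.37 width 7.3 exp 7.4  px/mm 0.41
side 0.155 du -1.43 width 6.6 exp 7.5  px/mm 0.41
side 0.162 du -0.99 width 8.5 exp 7.5  px/mm 0.42
side 0.169 du -1.15 width 8.4 exp 7.5  px/mm 0.42
side 0.176 du -1.06 width 8.0 exp 7.5  px/mm 0.42
side 0.183 du -0.37 width 6.4 exp 7.5  px/mm 0.42
```

```bash
python3 -m inch '[[-0.03,0,0,0,0.75],[0,0,0.2,0,0.75],[0,0,0.25,0,0.75],[0,0,0.25,0,0.75],[0,0,0.25,0,0.75],[0,0,0.2,0,0.75],[0,0,0.1,0,0.75],[0,0,0,0,0.75],[0,0,0,0,0.75]]' && python3 -m inch '[[0,0,0.2,0,0.75],[0,0,0.2,0,0.75],[0,0,0.2,0,0.75],[0,0,0.2,0,0.75],[0,0,0.2,0,0.75],[0,0,0.2,0,0.75],[0,0,0.2,0,0.75],[0,0,0.15,0,0.75],[0,0,0.1,0,0.75],[0,0,0,0,0.75],[0,0,0,0,0.75],[0,0,0,0,0.75],[0,0,0,0,0.75]]'
python3 - <<'E'
from h import *
import time
a,p=shot("scene","s14");b,_=shot("side","d14");w,_=shot("wrist","w14")
s=manip.state();print(s["position"],s["contact_force"],s["wrist_torque"],np.abs(s["qvel"]).max())
u,v=proj("scene",np.array([.4996,-.3005,.08])).astype(int);A=cv2.resize(a[v-35:v+25,u-25:u+25],(500,600),interpolation=cv2.INTER_CUBIC)
u,v=proj("side",np.array([.4996,-.3005,.08])).astype(int);B=cv2.resize(b[v-35:v+25,u-15:u+15],(300,600),interpolation=cv2.INTER_CUBIC)
cv2.imwrite("pics/c14.png",np.hstack([A,B]))
E
```

```text
time: 26.72
position: [0.4999, -0.3012, 0.3836]
ee_rot: [[0.03, 1.0, 0.0], [1.0, -0.03, -0.0], [-0.0, 0.0, -1.0]]
contact_force: [-0.2, -0.0, -1.8]
opening: 0.0314
finger_force: 35.0
time: 28.35
position: [0.4998, -0.3011, 0.334]
ee_rot: [[0.03, 1.0, 0.0], [1.0, -0.03, -0.0], [-0.0, 0.0, -1.0]]
contact_force: [0.0, 0.1, -1.0]
opening: 0.0314
finger_force: 35.0
[ 0.49977579 -0.30110619  0.33393223] [-0.07483997  0.73969842 -1.78891502] [-0.07364354 -0.04993688 -0.00428085] 0.002041156756590581
```

```bash
python3 -m inch '[[0.03,0,0,0,0.75],[0,0,0,0,0.75],[0,0,0,0,0.75],[0,0,0,0,0.75]]'
cat > d.py <<'E'
from h import *
def run(i):
    p=pose(f"s{i}")[0];print("tcp",p)
    for n,k in(("scene","s"),("side","d")):
        A=cv2.imread(f"pics/{k}12.png").astype(float);B=cv2.imread(f"pics/{k}{i}.png").astype(float)
        D=np.abs(A-B).sum(2);o=[];w=[]
        for z in np.arange(.086,.101,.002):
            u,v=proj(n,np.r_[p[:2],z]);x0=int(round(u));vv=int(round(v))
            xs=np.arange(x0-12,x0+13);r=D[vv,xs]>18
            # component through the centre
            l=12
            while l>0 and r[l-1]: l-=1
            q=12
            while q<24 and r[q+1]: q+=1
            o.append((xs[l]+xs[q])/2-u);w.append(q-l+1)
        print(n,np.round(o,1),w,"mean %.2f"%np.median(o))
        c=np.array([.4996,-.3005,.078]);m=(cv2.cvtColor(A.astype(np.uint8),cv2.COLOR_BGR2GRAY)<(60 if n=="scene" else 75)).astype(np.uint8);c=proj(n,c)
        for kk in cv2.findContours(m,cv2.RETR_CCOMP,cv2.CHAIN_APPROX_NONE)[0]:
            if len(kk)>12:
                e=cv2.fitEllipse(kk)
                if np.hypot(*(np.array(e[0])-c))<5: print(" rim",(np.array(e[0])-c).round(2),np.round(e[1],1))
    print("per mm in y: scene du",(proj("scene",p+[0,.001,0-.24])-proj("scene",p-[0,0,.24])).round(2),"x",(proj("scene",p+[.001,0,-.24])-proj("scene",p-[0,0,.24])).round(2))
    print("side y",(proj("side",p+[0,.001,-.24])-proj("side",p-[0,0,.24])).round(2),"x",(proj("side",p+[.001,0,-.24])-proj("side",p-[0,0,.24])).round(2))
E
python3 - <<'E'
from d import *
shot("scene","s15");shot("side","d15");run(14);run(15)
E
```

```text
time: 29.0
position: [0.4998, -0.3002, 0.3339]
ee_rot: [[0.03, 1.0, -0.0], [1.0, -0.03, -0.0], [-0.0, -0.0, -1.0]]
contact_force: [0.2, -0.1, -2.1]
opening: 0.0317
finger_force: 35.0
tcp [ 0.49980971 -0.30112577  0.33404401]
scene [-0.7 -0.3 -0.5  0.3 -0.4  0.5  0.8  2.6] [12, 13, 13, 13, 12, 14, 15, 13] mean -0.02
 rim [ 0.85 -2.02] [16.7 22.8]
 rim [-0.57  0.43] [ 9.9 19.1]
side [-1.2 -1.2 -1.2 -1.2 -0.8 -0.8 -0.8 -0.8] [9, 9, 9, 9, 10, 10, 8, 10] mean -1.00
 rim [-1.7  0.9] [3.1 6.9]
per mm in y: scene du [-0.5  -0.27] x [ 0.42 -0.19]
side y [-0.13  0.1 ] x [-0.38 -0.04]
tcp [ 0.49982464 -0.30020718  0.33387704]
scene [-1.2 -0.4  2.4 -0.2 -0.4  0.4  0.8  2.1] [12, 14, 8, 13, 13, 15, 16, 15] mean 0.10
 rim [ 0.85 -2.02] [16.7 22.8]
 rim [-0.57  0.43] [ 9.9 19.1]
side [-1.5 -1.6 -1.1 -1.1 -0.6 -0.7 -1.2 -1.2] [8, 8, 9, 9, 10, 10, 9, 11] mean -1.16
 rim [-1.7  0.9] [3.1 6.9]
per mm in y: scene du [-0.5  -0.27] x [ 0.42 -0.19]
side y [-0.13  0.1 ] x [-0.38 -0.04]
```

```bash
python3 -m inch '[[0,0,0,0,0.75],[0,0,0,0,0.75],[0,0,0,0,0.75],[0,0,0,0,0.75]]'; python3 -c "
from workcell import manip
print(manip.sign_off())"
```

```text
time: 29.6
position: [0.4998, -0.3002, 0.3339]
ee_rot: [[0.03, 1.0, 0.0], [1.0, -0.03, -0.0], [-0.0, 0.0, -1.0]]
contact_force: [-0.4, -0.3, -1.9]
opening: 0.0314
finger_force: 35.0
the job is handed in; nothing more can be done
None
```

I handed the job in at 29.6 s: the tipped bush stands in its gap, and the probe is held still in its bore, centred to about 1 mm by camera, with the window halfway down by the arm's height (not seen inside the bore).

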